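# Clip the pipe thermometer on

### The job

Fit the dial thermometer to the thicker of the two copper pipes on the board: press it on from above with the dial facing up until both spring arms have snapped round the pipe and it sits fully home, then slide it along the pipe until it is snug against the valve and let go. Press firmly, but no harder than it takes, and leave the other things on the bench where they are.

Things in the scene. Friction and masses are not known exactly. Their poses are not given: they have to be found in the camera images.
- thermo_center (a point): loose dial thermometer, 58 mm high, 0.1 kg, dial up; this is its centre, 29 mm over its underside. Black housing 44 (its x) x 36 (its y) x 21 mm, from 4 to 25 mm above this point, dial 35 mm across on top. Grasp it by the two faces 44 mm apart. The same turned half round. Home on the pipe, this point is 10 mm above the pipe's axis. Over 35 N of contact force, all added up, on pipe and valve damages it
- thermo_foot (a point): the middle of its underside, between the tips of its two steel spring arms (28 mm long in y, one on each x side, within x = -18 to +18 mm), which clasp a 28 mm pipe lying along its y. Pressed down over the pipe they touch it about 22 mm above home, resist with up to about 15 N over the next 5 mm, then ease and spring shut below the widest point
- sensor (a joint): the sprung brass sensor plate under the housing, between the arms: how far the pipe has pushed it in (m), 0 free, about 0.010 home. Over the last 10 mm it has to be pushed in, with up to about 6 N, until the housing stops firmly on the pipe; let go, it springs back about 1 mm. Once on, the arms' own grip on the pipe adds up to about 15 N; it slides along with 3 to 5 N
- spring_a (a joint): opening of the spring arm on the thermometer's +x side (rad): 0 shut, about 0.16 at the pipe's widest point; it shuts again once snapped past
- spring_b (a joint): the same for the arm on its -x side
- flow: the run of the thicker copper pipe (28 mm, 340 mm long) on a plywood board (18 mm thick, fixed). Origin on the board's top, straight below the pipe's axis, mid-length; y along the pipe, x across, z up. Its two stud clamps (y = -128 and +128 mm, 50 mm wide) are screwed in to an unmeasured height, new each time: the axis is 43 to 87 mm above this origin. Bare pipe from y = -118 to +40 mm
- flow_stop (a point): on the board's top straight below the flat end of the ball valve's brass nut (44 mm across), at y = +40 mm of flow: there the thermometer's housing is to butt, coming from the -y side. The valve goes on to +y; its lever is 42 mm above the pipe's axis
- ret: the run of the thinner copper pipe (22 mm), parallel to the other, 110 mm from it on either side; origin on the board's top below its axis, which is 43 to 87 mm higher. Not for the thermometer
- jar: a preserve jar, 72 mm wide, 90 mm high, standing; origin at its underside; leave alone
- bottle: a glass bottle, 72 mm wide, 230 mm high, standing; origin at its underside; leave alone
- wrench: a steel wrench 200 mm long lying on the table; leave alone
- coupling: a copper coupling, 33 mm across, 32 mm high, standing on the board between the pipes; leave alone
- spirit_level: a short spirit level, 24 x 240 x 50 mm, behind the board; leave alone
- tape_measure: a tape measure, 70 x 36 x 65 mm; leave alone
- carton: a small carton, 100 x 65 x 85 mm; leave alone
Things that resemble listed ones, but are neither listed nor needed, are in the scene too. What is shaped like the part that bears thermo_center but blue or red is not meant.

How it is judged:
By the outcome, as a careful person would: the job done as asked, in the order asked, and still so for the second after the job is handed in, with the robot touching nothing.
It also fails if it takes over 48 s, if anything falls off the work surface, if the arm or the gripper's body presses on something with over 40 N, if the wrist force passes 120 N, or if a joint passes its speed limit or range.

### The arm

A 7-joint arm with a two-finger parallel gripper is mounted at the origin on the work surface. World frame = base frame: x ahead of the robot, y to its left, z up, the work surface at z = 0. Lengths are in m, angles in rad, forces in N, time in s.
With the tool pointing down it reaches from about 0.425 to 0.95 m from the base axis. Payload 4.7 kg.
Tool frame: the origin (TCP) lies midway between the tips of the shut fingers; the grasp point (between the pads) lies 19 mm behind it; z points along the fingers, y is the line along which they close (so a half turn about z gives the same grasp; the last joint's range is limited). The gripper opens to 87 mm and grips with 3 to 60 N. Pads are 19 mm wide; open, the fingers measure 117 mm over their backs; the gripper's body (75 mm by 190 mm) begins 51 mm behind the grasp point.
Start: joints at [1.146, 0.469, -0.049, 1.532, 0.024, 1.141, -0.082], TCP at [0.26, -0.623, 0.223] pointing down, gripper open.
Joint ranges: [-2.59, 2.59], [-0.33, 1.99], [-1.39, 1.29], [0.1, 2.45], [-1.04, 4.18], [0.21, 1.99], [-2.66, 2.66]. Speed limits (rad/s): [2.57, 2.57, 3.14, 3.14, 3.14, 3.14, 3.14].

### API

Orientations are given as a unit quaternion [w, x, y, z].
In Python, from station import ctrl, optics gives the robot as it stands.
- The arm moves only by the tool drive_tool, never from a script. Its argument "rows" is a list that holds one entry, the list of rows, each a list of 7 numbers: the opening, from 0 (shut) to 1 (fully open), then the shift along the tool's x, y, z scaled (see below), then the turn, a rotation vector about the tool's x, y, z scaled (see below). A call has exactly 10 rows; each row shifts and turns the commanded pose from where the row before left it, along the tool's axes as they then stand; what a row does not reach is not made up. The controller multiplies each number of a shift by 5 cm and each number of a turn by 8 degrees. A row lasts 1/10 s, in which the tool goes at most 50 mm and 8.59 degrees, less where a joint would pass 70% of its speed; a pose out of reach is approached as far as the arm can. A call with a number of a shift or a turn outside -1 to 1 is refused whole. A call with a gripper value outside its range is refused whole. The fingers move at their own pace and stop on an object; the grip force is fixed at half the most. Time passes only in rows, so rows that do not move let the fingers close, or fill a call up. It gives the time, the measured TCP pose, the force, the opening and the grip force at its end, in the units of the state.
- ctrl.observe(): the state, without advancing time (a new reading comes with each control period).
- optics.camera(name): name is "side" or "top"; returns a dict with "pixels" (384x512x3 uint8, red, green, blue), "depth" (384x512 float32, m along the optical axis (not along the pixel's ray), 0 where there is no reading), "fx", "fy", "cx", "cy" (pixels), "position" and "rotation" of the camera in the world. Camera axes: x right, y up, looking along -z (the intrinsics and any distortion apply to the point x, -y, -z); pixel columns grow to the right and rows downward; lengths in m; the calibration is good to about 2 mm. A picture is of the moment at which its call begins.
- ctrl.finish_job(): hands the job in; it is judged then, once.
Trained networks look in a picture, given as the dict that the camera call returned (one of the last four; its "shot" number tells which), for a name from the list of things; names that differ only in an ending like _2 or _b are one class to them, and where a whole thing is asked for, a point or a joint stands for the part that bears it (a point fixed in the world has none). Each returns a list of dicts, best first, with "confidence" (0 to 1); they miss things now and then, are a little off and sometimes report something else, mostly with a low value. They report only what shows in the picture. A call takes as long as a camera call. They do not tell look-alikes from the thing itself.
- optics.recognise(target, picture): "location" ([column, row] in pixels, amid what is visible of it).
- optics.masks_of(target, picture): "region" (384x512 bool, what is visible of it) and "location" ([column, row] in pixels, amid what is visible of it).
The state is a dict: "time": time; "qpos": joint angles; "joint_vel": joint speeds; "tau": joint torques, N m; "tool_pos": TCP position; "tool_rot": TCP orientation; "ft_force": force on the tool from outside, world axes, zero at the start; "moment": the same for the moment, N m; "grip_width": opening from 0.0 (shut) to 1.0 (fully open); "gripper_force": force on a finger pad.
Only numpy, scipy, OpenCV 4.12 (cv2) and the standard library are available. Lean on these libraries where they do the work, as an engineer would, in place of code of your own. Each camera call takes 0.05 s, during which the arm holds its last target. There are 200 camera calls.

## Working session

There is one attempt and no reset: what is moved stays moved. The work goes in short steps, Python scripts to look and compute and a tool call to move; the robot and the scene stay as the last step left them, time stands still between calls to the robot, and variables do not carry over. Pictures are saved under pics/ and viewed, at most 10 in all, crops included, and the job is handed in when it is done.

Besides the shell and the picture viewer there is one more tool, called in YAML: its name, and indented under it one key for each argument. drive_tool: Moves the arm, as the interface text tells. Its arguments: {"type":"object","properties":{"rows":{"type":"array","items":{"type":"array","items":{"type":"array","items":{"type":"number","minimum":-1,"maximum":1}}}}},"required":["rows"]}

```bash
mkdir -p pics
cat > h.py <<'E'
import numpy as np, cv2
from station import ctrl, optics
from scipy.spatial.transform import Rotation as R
def rot(p):
    r=np.array(p["rotation"],float)
    return r if r.shape==(3,3) else R.from_quat(np.r_[r[1:],r[0]]).as_matrix()
def cloud(p):
    d=p["depth"]; v,u=np.mgrid[:384,:512]
    c=np.stack([(u-p["cx"])/p["fx"]*d,-(v-p["cy"])/p["fy"]*d,-d],-1)
    w=c@rot(p).T+np.array(p["position"]); w[d==0]=np.nan
    return w
def save(p,n): cv2.imwrite("pics/"+n+".png",p["pixels"][...,::-1])
E
python3 - <<'E'
from h import *
a=optics.camera("top"); b=optics.camera("side")
print({k:a[k] for k in a if k not in("pixels","depth")}); print({k:b[k] for k in b if k not in("pixels","depth")})
cv2.imwrite("pics/a.png",cv2.resize(np.vstack([a["pixels"],b["pixels"]])[...,::-1],None,fx=.78,fy=.78,interpolation=3))
for n,p in(("top",a),("side",b)):
    np.savez(f"{n}.npz",w=cloud(p),px=p["pixels"])
    w=cloud(p)
    for t in["thermo_center","flow","ret"]:
        for m in optics.masks_of(t,p): print(n,t,round(m["confidence"],2),np.round(m["location"]),m["region"].sum(),np.round(np.nanmedian(w[m["region"]],0),3))
s=ctrl.observe(); print(s["tool_pos"],s["tool_rot"],s["time"],s["ft_force"])
E
```

```text
{'fx': 376.83051718996444, 'fy': 376.83051718996444, 'cx': 257.04408740049985, 'cy': 190.10303324569486, 'position': array([ 0.44736753, -0.03326836,  1.15733254]), 'rotation': array([-0.69962883, -0.04830229,  0.04493357,  0.7114544 ]), 'shot': 1}
{'fx': 377.9964483399263, 'fy': 377.9964483399263, 'cx': 254.4647715238513, 'cy': 189.39499409544382, 'position': array([ 0.48838463, -0.72788484,  0.80710309]), 'rotation': array([ 0.92859577,  0.36521632, -0.02174196, -0.06208238]), 'shot': 2}
top thermo_center 0.59 [363. 186.] 224 [ 0.592 -0.343  0.055]
top thermo_center 0.58 [375. 261.] 189 [ 0.382 -0.372  0.057]
top thermo_center 0.5 [365. 230.] 182 [ 0.477 -0.347  0.056]
top flow 0.76 [214. 222.] 1557 [0.495 0.098 0.082]
top flow 0.42 [218. 186.] 1110 [0.603 0.074 0.079]
top ret 0.89 [217. 186.] 1189 [0.604 0.072 0.079]
side thermo_center 0.96 [282. 298.] 445 [ 0.593 -0.352  0.054]
side thermo_center 0.95 [185. 321.] 465 [ 0.387 -0.38   0.055]
side thermo_center 0.93 [230. 306.] 399 [ 0.481 -0.357  0.055]
side flow 0.71 [220. 160.] 1117 [0.495 0.057 0.082]
side flow 0.68 [313. 226.] 1897 [ 0.688 -0.23   0.133]
side flow 0.15 [177. 120.] 373 [0.368 0.332 0.044]
side ret 0.9 [263. 171.] 1005 [0.601 0.016 0.078]
[ 0.26026632 -0.62276132  0.22245207] [-6.80517188e-05  9.80482048e-01  1.96608617e-01 -7.56913244e-06] 0.4 [ 1.21250692  1.07486823 -0.52686007]
```

View pics/a.png

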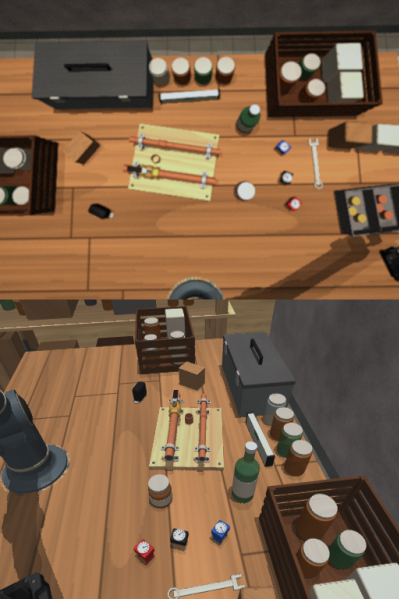

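Run:
```python
import numpy as np,cv2
t=np.load("top.npz")["px"];s=np.load("side.npz")["px"]
a=cv2.resize(t[165:285,315:415],None,fx=4,fy=4,interpolation=2)
b=cv2.resize(s[270:350,155:315],None,fx=2.5,fy=2.5,interpolation=2)
c=cv2.resize(t[130:260,120:310],None,fx=2,fy=2,interpolation=2)
im=np.zeros((500,800,3),np.uint8); im[:480,:400]=a; im[:200,400:]=b; im[210:470,410:790]=c
cv2.imwrite("pics/b.png",im[...,::-1])
```

```text
(no output)
```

View pics/b.png

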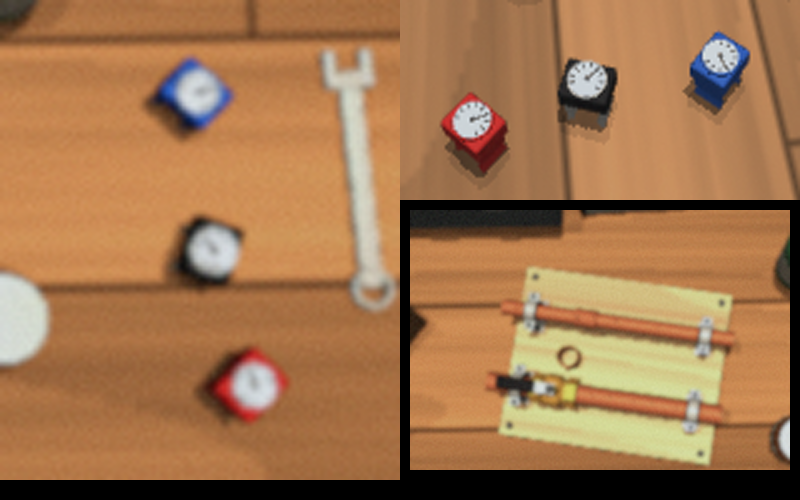

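The top view shows three thermometers: blue (363,186), black (365,230) and red (375,261). The black one fits the description and the crop confirms it. The thicker pipe with the brass valve is the lower run, around (214,222), with the valve at its left (+y) end.

```bash
cat > m.py <<'E'
from h import *
from scipy.optimize import least_squares
def pipe(w,m,r,lo,hi):
    # cylinder fit to points: axis level, at y0=0.05
    P=w[m]; P=P[np.isfinite(P).all(1)]
    P=P[(P[:,1]>lo)&(P[:,1]<hi)]
    def f(q,P=P):
        n=np.array([-np.cos(q[1]),-np.sin(q[1])]); # placeholder normal
        d=(P[:,0]-q[0])*np.cos(q[1])-(P[:,1]-0.03)*np.sin(q[1])
        return np.hypot(d,P[:,2]-q[2])-r
    z=np.median(P[:,2])
    s=least_squares(f,[np.median(P[:,0]),0.1,z-r*.8],loss="soft_l1",f_scale=.002)
    return s.x,len(P),np.median(abs(s.fun))
def rect(P):
    (c,s,a)=cv2.minAreaRect(P[:,:2].astype(np.float32)*1000); return np.round(c,1),np.round(s,1),round(a,1)
E
python3 - <<'E'
from m import *
for n in("top","side"):
    p=optics.camera(n); w=cloud(p)
    px=p["pixels"].astype(int)
    for q in optics.masks_of("flow",p):
        if q["confidence"]>.3:
            P=w[q["region"]]; print(n,"flow ext",np.round(np.nanpercentile(P,[2,50,98],axis=0),3).tolist(),[np.round(x,4) for x in pipe(w,q["region"],.014,-.02,.08)])
    for q in optics.masks_of("thermo_center",p):
        P=w[q["region"]]; c=px[q["region"]].astype(int)
        if (c.max(1)-c.min(1)).mean()>60: continue
        T=P[P[:,2]>np.nanpercentile(P[:,2],80)-.012]
        print(n,"thermo",np.round(q["location"]),len(T),rect(T),np.nanpercentile(P[:,2],[5,50,90]).round(4))
        g=P[(c.min(1)>130)&(P[:,2]>.045)]; print(" dial",np.round(np.nanmean(g,0),4),len(g))
    # board height, table height
    B=w[(abs(w[...,0]-.55)<.02)&(abs(w[...,1]-.02)<.05)]; print("board z",np.nanmedian(B[:,2]))
    B=w[(abs(w[...,0]-.48)<.03)&(abs(w[...,1]+.27)<.03)]; print("table z",np.nanmedian(B[:,2]))
    # brass pixels
    hsv=cv2.cvtColor(p["pixels"],cv2.COLOR_RGB2HSV)
    for y in np.arange(0.03,.14,.006):
        k=(abs(w[...,1]-y)<.003)&(abs(w[...,0]-.5)<.04)&(w[...,2]>.055)
        if k.any(): print(round(y,3),np.median(p["pixels"][k],0),hsv[k][:,0].mean().round(),np.nanmax(w[k][:,2]).round(3),np.ptp(w[k][:,0]).round(3))
t=np.load("top.npz")["px"];s=np.load("side.npz")["px"]
im=np.zeros((400,800,3),np.uint8)
im[:,:400]=cv2.resize(t[210:250,345:385],(400,400),interpolation=2); im[:,400:]=cv2.resize(s[285:329,208:252],(400,400),interpolation=2)
cv2.imwrite("pics/c.png",im[...,::-1])
E
```

```text
top flow ext [[0.458, -0.073, 0.02], [0.495, 0.107, 0.083], [0.535, 0.246, 0.114]] [array([0.4865, 0.1647, 0.0704]), np.int64(344), np.float64(0.0011)]
top thermo [363. 187.] 182 (array([ 593.8, -345.4]), array([43.4, 36.2]), 43.7) [0.0362 0.0553 0.0586]
 dial [ 0.5961 -0.3451  0.057 ] 94
top thermo [366. 228.] 191 (array([ 478.5, -350.2]), array([35.8, 43.8]), 68.9) [0.0078 0.0557 0.06  ]
 dial [ 0.4793 -0.3504  0.0578] 113
board z 0.01785750804321029
table z -0.00019603764384445999
0.03 [191. 111.  71.] 11.0 0.089 0.026
0.036 [186.5 109.   68. ] 11.0 0.089 0.025
0.042 [187. 103.  66.] 10.0 0.087 0.025
0.048 [186.5 109.   68.5] 11.0 0.087 0.026
0.054 [186.  111.5  71. ] 10.0 0.087 0.026
0.06 [185. 102.  66.] 11.0 0.087 0.025
0.066 [195.  116.5  73. ] 11.0 0.089 0.026
0.072 [193.5 109.5  70. ] 10.0 0.085 0.026
0.078 [178.5 104.   65.5] 10.0 0.087 0.026
0.084 [186.  102.5  66. ] 11.0 0.086 0.029
0.09 [183. 106.  69.] 11.0 0.086 0.026
0.096 [192. 111.  70.] 10.0 0.085 0.026
0.102 [185.5 105.5  66.5] 11.0 0.086 0.029
0.108 [187.5 109.   69. ] 10.0 0.088 0.026
0.114 [186. 105.  68.] 10.0 0.087 0.026
0.12 [197. 112.  71.] 10.0 0.089 0.026
0.126 [164. 111.  65.] 17.0 0.093 0.04
0.132 [176.  156.5  77. ] 24.0 0.094 0.043
0.138 [188.5 173.   81.5] 24.0 0.095 0.043
side flow ext [[0.458, -0.082, 0.017], [0.495, 0.059, 0.082], [0.536, 0.227, 0.112]] [array([0.4884, 0.1641, 0.0697]), np.int64(268), np.float64(0.0006)]
  return _methods._mean(a, axis=axis, dtype=dtype,
  ret = ret.dtype.type(ret / rcount)
Traceback (most recent call last):
  File "m.py", line 12, in pipe
    s=least_squares(f,[np.median(P[:,0]),0.1,z-r*.8],loss="soft_l1",f_scale=.002)
ValueError: Initial guess is outside of provided bounds
```

Run:
```python
from m import *
W=[]
for n in("top","side"):
    p=optics.camera(n); w=cloud(p); hsv=cv2.cvtColor(p["pixels"],cv2.COLOR_RGB2HSV)
    k=(np.hypot(w[...,0]-.479,w[...,1]+.35)<.04)&(w[...,2]>.03)
    T=w[k]; print(n,len(T),rect(T),np.nanpercentile(T[:,2],[5,50,90]).round(4))
    k2=k&(p["pixels"].min(2)>130)&(w[...,2]>.045); print(" dial",np.round(w[k2].mean(0),4),k2.sum(),rect(w[k2]))
    k=(w[...,2]>.06)&(w[...,2]<.1)&(w[...,1]>-.02)&(w[...,1]<.12)&(abs(w[...,0]-.4875-.166*(w[...,1]-.03))<.03)
    print([np.round(x,4) for x in pipe(w,k,.014,-.02,.12)])
    u=np.array([np.sin(.164),np.cos(.164)]); v=np.array([np.cos(.164),-np.sin(.164)])
    d=w[...,:2]-[.4878,.03]; s=d@u; e=d@v
    for a in np.arange(.085,.112,.003):
        k=(abs(s-a)<.0015)&(abs(e)<.03)&(w[...,2]>.05)
        print(a.round(3),k.sum(),hsv[k][:,0].mean().round(),np.ptp(e[k]).round(3),w[k][:,2].max().round(3))
t=np.load("top.npz")["px"];s=np.load("side.npz")["px"]
im=np.zeros((400,800,3),np.uint8)
im[:,:400]=cv2.resize(t[210:250,345:385],(400,400),interpolation=2); im[:,400:]=cv2.resize(s[285:329,208:252],(400,400),interpolation=2)
cv2.imwrite("pics/c.png",im[...,::-1])
print(R.from_quat(np.r_[(q:=ctrl.observe()["tool_rot"])[1:],q[0]]).as_matrix().round(3))
```

```text
top 209 (array([ 478.3, -350.6]), array([35.9, 44.2]), 68.9) [0.0432 0.056  0.059 ]
 dial [ 0.4793 -0.3505  0.0573] 115 (array([ 478.5, -350.4]), array([33.6, 32. ]), 89.9)
[array([0.4866, 0.1586, 0.0705]), np.int64(485), np.float64(0.001)]
0.085 10 10.0 0.026 0.086
0.088 11 10.0 0.026 0.085
0.091 9 10.0 0.023 0.086
0.094 10 10.0 0.023 0.086
0.097 24 16.0 0.038 0.09
0.1 16 22.0 0.041 0.093
0.103 17 24.0 0.044 0.09
0.106 16 24.0 0.041 0.092
0.109 15 24.0 0.041 0.091
side 405 (array([ 480.7, -351.6]), array([36.3, 43.9]), 69.4) [0.0393 0.0554 0.0585]
 dial [ 0.4806 -0.3513  0.0575] 178 (array([ 480.4, -351.7]), array([31.9, 32.4]), 38.0)
[array([0.4883, 0.1592, 0.0698]), np.int64(351), np.float64(0.0007)]
0.085 9 9.0 0.023 0.085
0.088 5 9.0 0.015 0.085
0.091 8 9.0 0.023 0.084
0.094 6 12.0 0.026 0.092
0.097 35 16.0 0.042 0.09
0.1 17 18.0 0.039 0.091
0.103 13 19.0 0.038 0.09
0.106 7 19.0 0.042 0.089
0.109 15 19.0 0.039 0.091
[[ 0.923  0.386  0.   ]
 [ 0.386 -0.923 -0.   ]
 [ 0.     0.    -1.   ]]
```

View pics/c.png

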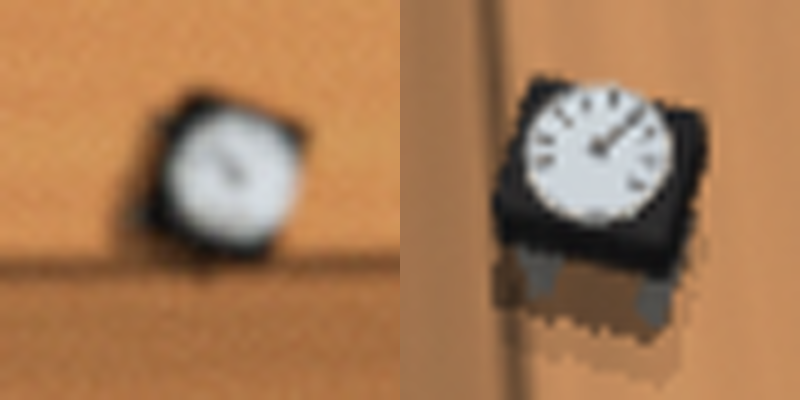

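The close crop confirms the black thermometer: white dial up, steel arms below. Its centre is about (0.4795, -0.351), with its y axis at 69°. The pipe axis passes x=0.4875 at y=0.03, is about 0.070 high and runs at 80.8°. The nut face is at about (0.5027, 0.1243).

drive_tool:
  rows:
    - [[0.75, 0.769, -0.416, 0.15, 0, 0, 0], [0.75, 0.769, -0.416, 0.15, 0, 0, 0], [0.75, 0.769, -0.416, 0.15, 0, 0, 0], [0.75, 0.769, -0.416, 0.15, 0, 0, 0], [0.75, 0.769, -0.416, 0.15, 0, 0, 0], [0.75, 0.769, -0.416, 0.15, 0, 0, 0], [0.75, 0.769, -0.416, 0.15, 0, 0, 0], [0.75, 0.769, -0.416, 0.15, 0, 0, 0], [0.75, 0, 0, 0, 0, 0, -0.9], [0.75, 0, 0, 0, 0, 0, -0.9]]

```text
time: 1.75
tool_pos: [0.4815, -0.3485, 0.1625]
tool_rot: [-0.0, 0.947, 0.323, 0.0]
ft_force: [0.2, -0.7, -0.1]
grip_width: 0.75
gripper_force: 0.0
```

drive_tool:
  rows:
    - [[0.75, 0, 0, 0, 0, 0, -1], [0.75, 0, 0, 0, 0, 0, -1], [0.75, 0, 0, 0, 0, 0, -1], [0.75, 0, 0, 0, 0, 0, -1], [0.75, 0, 0, 0, 0, 0, 0], [0.75, 0, 0, 0, 0, 0, 0], [0.75, 0, 0, 0, 0, 0, 0], [0.75, 0, 0, 0, 0, 0, 0], [0.75, 0, 0, 0, 0, 0, 0], [0.75, 0, 0, 0, 0, 0, 0]]

```text
time: 2.75
tool_pos: [0.48, -0.3506, 0.1626]
tool_rot: [0.0, 0.824, 0.567, 0.0]
ft_force: [-0.8, -0.3, 0.4]
grip_width: 0.753
gripper_force: 0.0
```

```bash
cat > st.py <<'E'
from h import *
def st(x,y,yaw):
    s=ctrl.observe(); q=s["tool_rot"]; M=R.from_quat(np.r_[q[1:],q[0]]).as_matrix()
    print("t",s["time"],"pos",np.round(s["tool_pos"],4),"F",np.round(s["ft_force"],1),"M",np.round(s["moment"],2),"grip",round(s["grip_width"],3),np.round(s["gripper_force"],1),"q7",round(s["qpos"][6],2))
    a=np.degrees(np.arctan2(M[1,1],M[0,1])); print("ytool deg",a.round(2),"turn units",-(yaw-a)/8,"tilt",M[:,2].round(4))
    d=np.r_[x,y,s["tool_pos"][2]]-s["tool_pos"]; print("err tool mm",(M.T@d*1000).round(1), "axes",M.round(3).tolist())
E
python3 -c "
from st import *
st(.4795,-.351,-20.9)"
```

```text
t 2.75 pos [ 0.48   -0.3506  0.1626] F [-0.8 -0.3  0.4] M [-0.05 -0.   -0.02] grip 0.753 0.0 q7 0.05
ytool deg -20.94 turn units -0.005047344012260702 tilt [ 1.e-04 -2.e-04 -1.e+00]
err tool mm [-0.5 -0.4 -0. ] axes [[0.357, 0.934, 0.0], [0.934, -0.357, -0.0], [-0.0, 0.0, -1.0]]
```

drive_tool:
  rows:
    - [[0.75, 0, 0, 0.4, 0, 0, 0], [0.75, 0, 0, 0.4, 0, 0, 0], [0.75, 0, 0, 0.4, 0, 0, 0], [0.75, 0, 0, 0.4, 0, 0, 0], [0.75, 0, 0, 0.4, 0, 0, 0], [0.75, 0, 0, 0.4, 0, 0, 0], [0.75, 0, 0, 0.2, 0, 0, 0], [0.75, 0, 0, 0, 0, 0, 0], [0.4, 0, 0, 0, 0, 0, 0], [0.4, 0, 0, 0, 0, 0, 0]]

```text
time: 3.75
tool_pos: [0.4808, -0.3511, 0.0337]
tool_rot: [0.001, 0.824, 0.567, 0.0]
ft_force: [-0.1, 0.3, -0.4]
grip_width: 0.645
gripper_force: 0.0
```

drive_tool:
  rows:
    - [[0.3, 0, 0, 0, 0, 0, 0], [0.3, 0, 0, 0, 0, 0, 0], [0.3, 0, 0, 0, 0, 0, 0], [0.3, 0, 0, 0, 0, 0, 0], [0.3, 0, 0, 0, 0, 0, 0], [0.3, 0, 0, -0.2, 0, 0, 0], [0.3, 0, 0, -0.5, 0, 0, 0], [0.3, 0, 0, -0.8, 0, 0, 0], [0.3, 0, 0, -0.8, 0, 0, 0], [0.3, 0, 0, -0.8, 0, 0, 0]]

```text
time: 4.75
tool_pos: [0.4793, -0.3502, 0.1889]
tool_rot: [-0.001, 0.824, 0.567, -0.0]
ft_force: [0.3, -0.6, -0.9]
grip_width: 0.504
gripper_force: 30.0
```

```bash
python3 -c "
from st import *
st(.482,.01,-9.2)"
```

```text
t 4.75 pos [ 0.4793 -0.3502  0.1889] F [ 0.3 -0.6 -0.9] M [-0.1  -0.09  0.03] grip 0.504 30.0 q7 0.06
ytool deg -20.91 turn units -1.463749078950476 tilt [-9.e-04  8.e-04 -1.e+00]
err tool mm [ 3.375e+02 -1.261e+02  3.000e-01] axes [[0.357, 0.934, -0.001], [0.934, -0.357, 0.001], [0.0, -0.001, -1.0]]
```

drive_tool:
  rows:
    - [[0.3, 0.775, -0.268, 0, 0, 0, 0], [0.3, 0.775, -0.268, 0, 0, 0, 0], [0.3, 0.775, -0.268, 0, 0, 0, 0], [0.3, 0.775, -0.268, 0, 0, 0, 0], [0.3, 0.775, -0.268, 0, 0, 0, 0], [0.3, 0.775, -0.268, 0, 0, 0, 0], [0.3, 0.775, -0.268, 0, 0, 0, 0], [0.3, 0.775, -0.268, 0, 0, 0, 0], [0.3, 0.775, -0.268, 0, 0, 0, 0], [0.3, 0.775, -0.268, 0, 0, 0, 0]]

```text
time: 5.75
tool_pos: [0.4925, 0.0606, 0.1876]
tool_rot: [0.0, 0.824, 0.567, -0.0]
ft_force: [0.1, -0.3, 0.4]
grip_width: 0.504
gripper_force: 30.0
```

drive_tool:
  rows:
    - [[0.3, 0, 0, 0, 0, 0, -0.73], [0.3, 0, 0, 0, 0, 0, -0.73], [0.3, 0, 0, 0.4, 0, 0, 0], [0.3, 0, 0, 0.4, 0, 0, 0], [0.3, 0, 0, 0.2, 0, 0, 0], [0.3, 0, 0, 0, 0, 0, 0], [0.3, 0, 0, 0, 0, 0, 0], [0.3, 0, 0, 0, 0, 0, 0], [0.3, 0, 0, 0, 0, 0, 0], [0.3, 0, 0, 0, 0, 0, 0]]

```text
time: 6.75
tool_pos: [0.4935, 0.0592, 0.1381]
tool_rot: [0.0, 0.762, 0.648, 0.0]
ft_force: [-0.1, -0.7, -1.3]
grip_width: 0.503
gripper_force: 30.0
```

Run:
```python
from st import *
from m import *
st(.4923,.0596,-9.2)
s=ctrl.observe(); t=s["tool_pos"]
ims=[]
for n in("top","side"):
    p=optics.camera(n); w=cloud(p)
    for m in optics.masks_of("thermo_center",p):
        P=w[m["region"]]; P=P[np.hypot(P[:,0]-t[0],P[:,1]-t[1])<.05]
        if len(P)<8: continue
        print(n,m["confidence"],m["location"],len(P),rect(P),np.nanpercentile(P[:,2],[3,10,50,90,97]).round(4))
    k=(w[...,2]>.06)&(w[...,2]<.1)&(w[...,1]>-.04)&(w[...,1]<.12)&(abs(w[...,0]-.4875-.16*(w[...,1]-.03))<.025)
    print([np.round(x,4) for x in pipe(w,k,.014,-.04,.12)])
    u=[200,218] if n=="top" else [215,150]
    ims.append(cv2.resize(p["pixels"][u[1]-50:u[1]+50,u[0]-50:u[0]+50],(400,400),interpolation=2))
cv2.imwrite("pics/d.png",np.hstack(ims)[...,::-1])
```

```text
t 6.75 pos [0.4935 0.0592 0.1381] F [-0.1 -0.7 -1.3] M [ 0.01 -0.1  -0.06] grip 0.503 30.0 q7 -0.59
ytool deg -9.24 turn units -0.0051893740568773605 tilt [ 1.2e-03 -1.0e-04 -1.0e+00]
err tool mm [ 0.2 -1.3 -0. ] axes [[0.161, 0.987, 0.001], [0.987, -0.161, -0.0], [0.0, 0.001, -1.0]]
[array([0.4871, 0.1847, 0.0712]), np.int64(241), np.float64(0.0011)]
side 0.73 [220.0, 145.8] 289 (array([495.2,  70.8]), array([64.6, 43.4]), 82.3) [0.1075 0.1162 0.1554 0.162  0.163 ]
[array([0.4882, 0.17  , 0.0702]), np.int64(353), np.float64(0.0008)]
```

View pics/d.png

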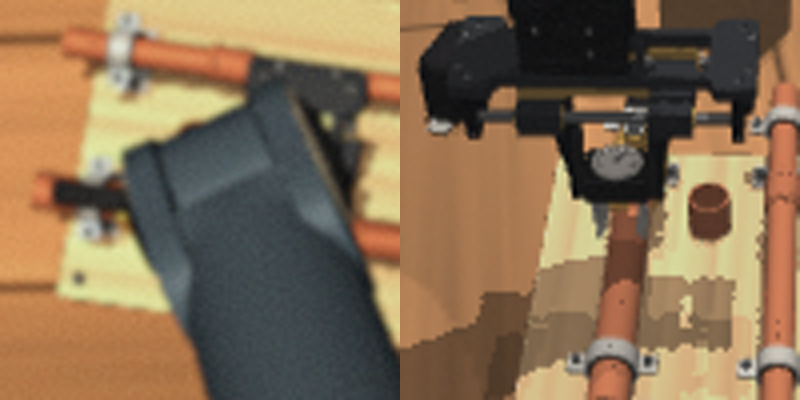

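The side crop shows the black thermometer held over the thick pipe, with the dial at about (615,162) in the crop and the arms just astride the pipe. I'll check lateral alignment and yaw against the pipe in that same view.

Run:
```python
from m import *
p=optics.camera("side"); w=cloud(p)
x,y0=[],[]
k=(w[...,2]>.062)&(w[...,2]<.09)&(w[...,1]>-.028)&(w[...,1]<.118)&(abs(w[...,0]-.4875-.162*(w[...,1]-.03))<.022)
q,n,r=pipe(w,k,.014,-.028,.118); print(q,n,r)
px=p["pixels"].astype(int); pm=px.max(2); 
d=w[...,:2]-[q[0],.03]; c,s=np.cos(q[1]),np.sin(q[1])
e=d[...,0]*c-d[...,1]*s; l=d[...,0]*s+d[...,1]*c
H=(abs(e)<.04)&(abs(l-.03)<.04)
for a,b in((.105,.112),(.112,.12),(.12,.128),(.128,.136),(.139,.146),(.146,.153),(.153,.158),(.158,.166)):
    k=H&(w[...,2]>a)&(w[...,2]<b); print(a,k.sum(),"e",np.percentile(e[k],[1,10,50,90,99]).round(4),"l",np.percentile(l[k],[1,10,50,90,99]).round(4))
k=H&(px.min(2)>100)&(w[...,2]>.155)&(w[...,2]<.17); print("dial",e[k].mean(),np.ptp(e[k]),l[k].mean(),np.ptp(l[k]),k.sum())
```

```text
[0.4882495  0.16270378 0.06997728] 309 0.0006863082227973397
0.105 16 e [-0.0159 -0.0139  0.0136  0.0171  0.0177] l [0.0142 0.0155 0.021  0.0314 0.0342]
0.112 17 e [-0.0151 -0.0139 -0.0116  0.0128  0.015 ] l [0.0144 0.0161 0.0236 0.0342 0.0379]
0.12 15 e [-0.0166 -0.0156 -0.0005  0.0182  0.0184] l [0.0137 0.0142 0.0192 0.0235 0.0244]
0.128 11 e [-0.016  -0.0158  0.0002  0.0167  0.0169] l [0.0125 0.0149 0.0172 0.0209 0.0211]
0.139 45 e [-0.0276 -0.0236  0.0012  0.0266  0.031 ] l [0.0102 0.0106 0.013  0.0193 0.03  ]
0.146 48 e [-0.028  -0.0227  0.0046  0.0253  0.0309] l [0.0092 0.0105 0.0128 0.0187 0.0206]
0.153 51 e [-0.0302 -0.0249  0.0022  0.0227  0.0297] l [0.0088 0.0109 0.0153 0.0342 0.0463]
0.158 144 e [-0.0294 -0.0202 -0.      0.0179  0.0314] l [0.0115 0.0148 0.0248 0.0398 0.0447]
dial 3.3039902878985274e-05 0.030099161829108288 0.028271190295953035 0.030136207509372893 49
```

drive_tool:
  rows:
    - [[0.3, 0, 0, 0.14, 0, 0, 0], [0.3, 0, 0, 0.14, 0, 0, 0], [0.3, 0, 0, 0.14, 0, 0, 0], [0.3, 0, 0, 0.14, 0, 0, 0], [0.3, 0, 0, 0.04, 0, 0, 0], [0.3, 0, 0, 0.02, 0, 0, 0], [0.3, 0, 0, 0.02, 0, 0, 0], [0.3, 0, 0, 0.02, 0, 0, 0], [0.3, 0, 0, 0, 0, 0, 0], [0.3, 0, 0, 0, 0, 0, 0]]

```text
time: 8.0
tool_pos: [0.4937, 0.0593, 0.1059]
tool_rot: [0.001, 0.762, 0.648, 0.0]
ft_force: [-3.0, -0.5, 12.0]
grip_width: 0.503
gripper_force: 30.0
```

```bash
python3 -c "
from st import *
st(.4925,.0596,-9.3)"
```

```text
t 8.0 pos [0.4937 0.0593 0.1059] F [-3.  -0.5 12. ] M [-0.19  0.73 -0.01] grip 0.503 30.0 q7 -0.63
ytool deg -9.24 turn units 0.007678775790890935 tilt [ 1.e-03 -7.e-04 -1.e+00]
err tool mm [ 0.1 -1.2 -0. ] axes [[0.161, 0.987, 0.001], [0.987, -0.161, -0.001], [-0.001, 0.001, -1.0]]
```

Touch is at the expected height, with a side force of -3 N in x. I'll ease the tool 1.2 mm to -x and carry on.

drive_tool:
  rows:
    - [[0.3, 0, 0, -0.06, 0, 0, 0], [0.3, 0, -0.024, 0, 0, 0, 0], [0.3, 0, 0, 0, 0, 0, 0], [0.3, 0, 0, 0.02, 0, 0, 0], [0.3, 0, 0, 0.02, 0, 0, 0], [0.3, 0, 0, 0.02, 0, 0, 0], [0.3, 0, 0, 0.02, 0, 0, 0], [0.3, 0, 0, 0, 0, 0, 0], [0.3, 0, 0, 0, 0, 0, 0], [0.3, 0, 0, 0, 0, 0, 0]]

```text
time: 9.0
tool_pos: [0.4936, 0.0596, 0.1055]
tool_rot: [0.001, 0.762, 0.648, 0.001]
ft_force: [-2.1, -1.1, 13.5]
grip_width: 0.5
gripper_force: 30.0
```

```bash
python3 -c "
from st import *
st(.4925,.0596,-9.3)"
```

```text
t 9.0 pos [0.4936 0.0596 0.1055] F [-2.1 -1.1 13.5] M [-0.24  0.3   0.02] grip 0.5 30.0 q7 -0.63
ytool deg -9.25 turn units 0.006476193819397569 tilt [ 3.4e-03 -3.0e-04 -1.0e+00]
err tool mm [-0.2 -1.1 -0. ] axes [[0.161, 0.987, 0.003], [0.987, -0.161, -0.0], [0.0, 0.003, -1.0]]
```

drive_tool:
  rows:
    - [[0.3, 0, -0.01, 0.02, 0, 0, 0], [0.3, 0, 0, 0.02, 0, 0, 0], [0.3, 0, 0, 0.02, 0, 0, 0], [0.3, 0, 0, 0, 0, 0, 0], [0.3, 0, 0, 0, 0, 0, 0], [0.3, 0, 0, 0, 0, 0, 0], [0.3, 0, 0, 0, 0, 0, 0], [0.3, 0, 0, 0, 0, 0, 0], [0.3, 0, 0, 0, 0, 0, 0], [0.3, 0, 0, 0, 0, 0, 0]]

```text
time: 10.0
tool_pos: [0.4932, 0.06, 0.1022]
tool_rot: [0.001, 0.762, 0.648, 0.002]
ft_force: [0.1, -0.1, 11.4]
grip_width: 0.501
gripper_force: 30.0
```

```bash
python3 -c "
from st import *
st(.4925,.0596,-9.3)"
```

```text
t 10.0 pos [0.4932 0.06   0.1022] F [ 0.1 -0.1 11.4] M [-0.04  0.05 -0.02] grip 0.501 30.0 q7 -0.63
ytool deg -9.24 turn units 0.007516755970464972 tilt [ 3.6e-03  4.0e-04 -1.0e+00]
err tool mm [-0.5 -0.6 -0. ] axes [[0.161, 0.987, 0.004], [0.987, -0.161, 0.0], [0.001, 0.003, -1.0]]
```

drive_tool:
  rows:
    - [[0.3, 0, 0, 0.02, 0, 0, 0], [0.3, 0, 0, 0.02, 0, 0, 0], [0.3, 0, 0, 0.02, 0, 0, 0], [0.3, 0, 0, 0.02, 0, 0, 0], [0.3, 0, 0, 0, 0, 0, 0], [0.3, 0, 0, 0, 0, 0, 0], [0.3, 0, 0, 0, 0, 0, 0], [0.3, 0, 0, 0, 0, 0, 0], [0.3, 0, 0, 0, 0, 0, 0], [0.3, 0, 0, 0, 0, 0, 0]]

```text
time: 11.0
tool_pos: [0.4928, 0.06, 0.0974]
tool_rot: [0.001, 0.762, 0.648, 0.001]
ft_force: [0.0, 0.3, 6.0]
grip_width: 0.504
gripper_force: 30.0
```

drive_tool:
  rows:
    - [[0.3, 0, 0, 0.02, 0, 0, 0], [0.3, 0, 0, 0.02, 0, 0, 0], [0.3, 0, 0, 0.02, 0, 0, 0], [0.3, 0, 0, 0, 0, 0, 0], [0.3, 0, 0, 0, 0, 0, 0], [0.3, 0, 0, 0, 0, 0, 0], [0.3, 0, 0, 0, 0, 0, 0], [0.3, 0, 0, 0, 0, 0, 0], [0.3, 0, 0, 0, 0, 0, 0], [0.3, 0, 0, 0, 0, 0, 0]]

```text
time: 12.0
tool_pos: [0.492, 0.0597, 0.0937]
tool_rot: [0.0, 0.762, 0.648, 0.001]
ft_force: [4.4, 2.6, 2.8]
grip_width: 0.504
gripper_force: 30.0
```

drive_tool:
  rows:
    - [[0.3, 0, 0.02, 0, 0, 0, 0], [0.3, 0, 0, 0.02, 0, 0, 0], [0.3, 0, 0, 0.02, 0, 0, 0], [0.3, 0, 0, 0.02, 0, 0, 0], [0.3, 0, 0, 0.02, 0, 0, 0], [0.3, 0, 0, 0, 0, 0, 0], [0.3, 0, 0, 0, 0, 0, 0], [0.3, 0, 0, 0, 0, 0, 0], [0.3, 0, 0, 0, 0, 0, 0], [0.3, 0, 0, 0, 0, 0, 0]]

```text
time: 13.0
tool_pos: [0.4921, 0.0589, 0.0892]
tool_rot: [-0.0, 0.762, 0.648, -0.0]
ft_force: [2.4, 1.2, -1.6]
grip_width: 0.504
gripper_force: 30.0
```

```bash
python3 -c "
from st import *
st(.4925,.0596,-9.3)"
```

```text
t 13.0 pos [0.4921 0.0589 0.0892] F [ 2.4  1.2 -1.6] M [ 0.08 -0.82 -0.03] grip 0.504 30.0 q7 -0.64
ytool deg -9.25 turn units 0.006578101569361561 tilt [-8.e-04 -5.e-04 -1.e+00]
err tool mm [ 0.8  0.3 -0. ] axes [[0.161, 0.987, -0.001], [0.987, -0.161, -0.0], [-0.001, -0.001, -1.0]]
```

drive_tool:
  rows:
    - [[0.3, 0, 0.012, 0.02, 0, 0, 0], [0.3, 0, 0, 0.02, 0, 0, 0], [0.3, 0, 0, 0.02, 0, 0, 0], [0.3, 0, 0, 0.02, 0, 0, 0], [0.3, 0, 0, 0, 0, 0, 0], [0.3, 0, 0, 0, 0, 0, 0], [0.3, 0, 0, 0, 0, 0, 0], [0.3, 0, 0, 0, 0, 0, 0], [0.3, 0, 0, 0, 0, 0, 0], [0.3, 0, 0, 0, 0, 0, 0]]

```text
time: 14.0
tool_pos: [0.4928, 0.0588, 0.0854]
tool_rot: [0.0, 0.762, 0.648, -0.0]
ft_force: [-0.5, -2.1, 2.1]
grip_width: 0.505
gripper_force: 30.0
```

```bash
cat > lk.py <<'E'
from st import *
from m import *
st(.4925,.0596,-9.3)
def lk():
    p=optics.camera("side"); w=cloud(p); px=p["pixels"].astype(int)
    q=[.48825,.1627]; d=w[...,:2]-[q[0],.03]; c,s=np.cos(q[1]),np.sin(q[1])
    e=d[...,0]*c-d[...,1]*s; l=d[...,0]*s+d[...,1]*c
    t=np.array(ctrl.observe()["tool_pos"]); l0=(t[0]-q[0])*s+(t[1]-.03)*c
    H=(abs(e)<.022)&(abs(l-l0)<.026)
    k=H&(px.min(2)>100)&(w[...,2]>.085)&(w[...,2]<.125)
    print("tcp l",l0.round(4),"dial e",e[k].mean().round(4),"l",l[k].mean().round(4),"z",np.percentile(w[k][:,2],[10,50,90]).round(4),k.sum())
    return p
E
python3 -c "
from lk import *
p=lk()
cv2.imwrite('pics/e.png',cv2.resize(p['pixels'][110:210,165:265],(600,600),interpolation=2)[...,::-1])"
```

```text
t 14.0 pos [0.4928 0.0588 0.0854] F [-0.5 -2.1  2.1] M [-0.38 -0.05  0.01] grip 0.505 30.0 q7 -0.65
ytool deg -9.25 turn units 0.005776190900127709 tilt [-6.e-04 -5.e-04 -1.e+00]
err tool mm [ 0.7 -0.4 -0. ] axes [[0.161, 0.987, -0.001], [0.987, -0.161, -0.001], [-0.001, -0.0, -1.0]]
tcp l 0.0292 dial e -0.0009 l 0.0281 z [0.1081 0.1093 0.1109] 45
```

View pics/e.png

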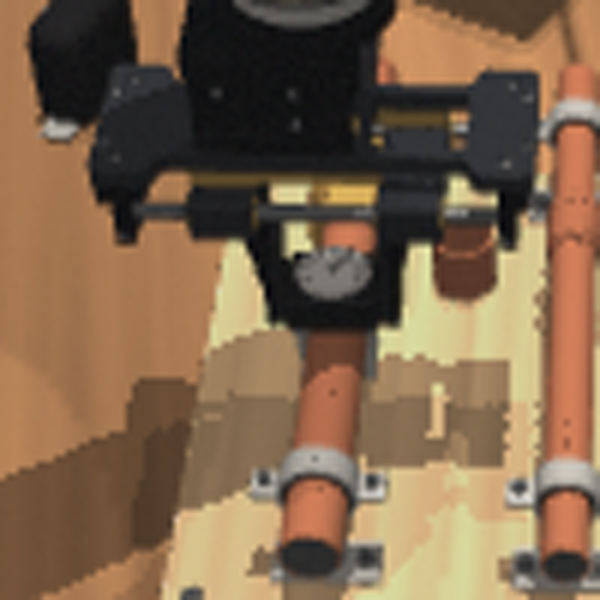

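The crop shows both arms round the pipe, with the dial at (333,270) in the crop. The dial is at z=0.109 and the axis at 0.070, so about 1 mm is left to the stop.

drive_tool:
  rows:
    - [[0.3, 0, 0, 0.02, 0, 0, 0], [0.3, 0, 0, 0.02, 0, 0, 0], [0.3, 0, 0, 0, 0, 0, 0], [0.3, 0, 0, 0, 0, 0, 0], [0.3, 0, 0, 0, 0, 0, 0], [0.3, 0, 0, 0, 0, 0, 0], [0.3, 0, 0, 0, 0, 0, 0], [0.3, 0, 0, 0, 0, 0, 0], [0.3, 0, 0, 0, 0, 0, 0], [0.3, 0, 0, 0, 0, 0, 0]]

```text
time: 15.05
tool_pos: [0.4929, 0.0589, 0.0844]
tool_rot: [0.0, 0.762, 0.648, -0.0]
ft_force: [-3.4, -2.6, 12.4]
grip_width: 0.499
gripper_force: 30.0
```

drive_tool:
  rows:
    - [[0.3, 0, 0, 0.02, 0, 0, 0], [0.3, 0, 0, 0, 0, 0, 0], [0.3, 0, 0, 0, 0, 0, 0], [0.3, 0, 0, 0, 0, 0, 0], [0.3, 0, 0, 0, 0, 0, 0], [0.3, 0, 0, 0, 0, 0, 0], [0.3, 0, 0, 0, 0, 0, 0], [0.3, 0, 0, 0, 0, 0, 0], [0.3, 0, 0, 0, 0, 0, 0], [0.3, 0, 0, 0, 0, 0, 0]]

```text
time: 16.05
tool_pos: [0.4929, 0.059, 0.0844]
tool_rot: [0.001, 0.762, 0.648, -0.001]
ft_force: [-5.9, -3.2, 19.7]
grip_width: 0.502
gripper_force: 30.0
```

A firm stop at z=0.0844, unchanged while the force rose to 20 N, means it is home. I'll ease off the downward load and slide toward the valve.

drive_tool:
  rows:
    - [[0.3, 0, -0.01, -0.04, 0, 0, 0], [0.3, 0, 0, 0, 0, 0, 0], [0.3, 0.04, 0, 0, 0, 0, 0], [0.3, 0.08, 0, 0, 0, 0, 0], [0.3, 0.1, 0, 0, 0, 0, 0], [0.3, 0.1, 0, 0, 0, 0, 0], [0.3, 0.1, 0, 0, 0, 0, 0], [0.3, 0.1, 0, 0, 0, 0, 0], [0.3, 0.1, 0, 0, 0, 0, 0], [0.3, 0, 0, 0, 0, 0, 0]]

```text
time: 17.05
tool_pos: [0.4979, 0.0911, 0.0846]
tool_rot: [-0.0, 0.761, 0.648, 0.001]
ft_force: [-0.4, -0.5, 4.6]
grip_width: 0.497
gripper_force: 30.0
```

```bash
python3 -c "
from lk import *
p=lk()"
```

```text
t 17.05 pos [0.4979 0.0911 0.0846] F [-0.4 -0.5  4.6] M [-0.05 -0.1  -0.  ] grip 0.497 30.0 q7 -0.71
ytool deg -9.18 turn units 0.015071063926174189 tilt [ 6.e-04  1.e-03 -1.e+00]
err tool mm [-31.9  -0.3  -0. ] axes [[0.16, 0.987, 0.001], [0.987, -0.16, 0.001], [0.001, 0.0, -1.0]]
tcp l 0.0618 dial e -0.0012 l 0.0607 z [0.1068 0.1083 0.1103] 42
```

drive_tool:
  rows:
    - [[0.3, 0.06, 0, 0, 0, 0, 0], [0.3, 0.06, 0, 0, 0, 0, 0], [0.3, 0.06, 0, 0, 0, 0, 0], [0.3, 0.06, 0, 0, 0, 0, 0], [0.3, 0.02, 0, 0, 0, 0, 0], [0.3, 0.02, 0, 0, 0, 0, 0], [0.3, 0, 0, 0, 0, 0, 0], [0.3, 0, 0, 0, 0, 0, 0], [0.3, 0, 0, 0, 0, 0, 0], [0.3, 0, 0, 0, 0, 0, 0]]

```text
time: 18.1
tool_pos: [0.4998, 0.1032, 0.0845]
tool_rot: [0.0, 0.762, 0.648, -0.0]
ft_force: [-0.6, -1.5, 5.2]
grip_width: 0.505
gripper_force: 30.0
```

drive_tool:
  rows:
    - [[0.3, 0.02, 0, 0, 0, 0, 0], [0.3, 0, 0, 0, 0, 0, 0], [0.3, 0.02, 0, 0, 0, 0, 0], [0.3, 0, 0, 0, 0, 0, 0], [0.3, 0, 0, 0, 0, 0, 0], [0.3, 0, 0, 0, 0, 0, 0], [0.3, 0, 0, 0, 0, 0, 0], [0.3, 0, 0, 0, 0, 0, 0], [0.3, 0, 0, 0, 0, 0, 0], [0.3, 0, 0, 0, 0, 0, 0]]

```text
time: 19.1
tool_pos: [0.5001, 0.1051, 0.0845]
tool_rot: [0.0, 0.762, 0.648, -0.0]
ft_force: [-0.7, -1.9, 5.8]
grip_width: 0.502
gripper_force: 30.0
```

```bash
python3 -c "
from lk import *
p=lk()"
```

```text
t 19.1 pos [0.5001 0.1051 0.0845] F [-0.7 -1.9  5.8] M [-0.53  0.02 -0.04] grip 0.502 30.0 q7 -0.74
ytool deg -9.27 turn units 0.003597893617486081 tilt [-3.e-04 -9.e-04 -1.e+00]
err tool mm [-46.1  -0.2   0. ] axes [[0.161, 0.987, -0.0], [0.987, -0.161, -0.001], [-0.001, -0.0, -1.0]]
tcp l 0.076 dial e 0.0001 l 0.0751 z [0.1068 0.1082 0.1091] 46
```

Still free, with about 1–2 mm to go.

drive_tool:
  rows:
    - [[0.3, 0.02, 0, 0, 0, 0, 0], [0.3, 0, 0, 0, 0, 0, 0], [0.3, 0, 0, 0, 0, 0, 0], [0.3, 0, 0, 0, 0, 0, 0], [0.3, 0.02, 0, 0, 0, 0, 0], [0.3, 0, 0, 0, 0, 0, 0], [0.3, 0, 0, 0, 0, 0, 0], [0.3, 0, 0, 0, 0, 0, 0], [0.3, 0, 0, 0, 0, 0, 0], [0.3, 0, 0, 0, 0, 0, 0]]

```text
time: 20.15
tool_pos: [0.5004, 0.1071, 0.0845]
tool_rot: [0.0, 0.762, 0.648, -0.0]
ft_force: [0.2, -2.4, 5.5]
grip_width: 0.502
gripper_force: 30.0
```

drive_tool:
  rows:
    - [[0.3, 0.02, 0, 0, 0, 0, 0], [0.3, 0, 0, 0, 0, 0, 0], [0.3, 0, 0, 0, 0, 0, 0], [0.3, 0, 0, 0, 0, 0, 0], [0.3, 0, 0, 0, 0, 0, 0], [0.3, 0, 0, 0, 0, 0, 0], [0.3, 0, 0, 0, 0, 0, 0], [0.3, 0, 0, 0, 0, 0, 0], [0.3, 0, 0, 0, 0, 0, 0], [0.3, 0, 0, 0, 0, 0, 0]]

```text
time: 21.15
tool_pos: [0.5006, 0.1081, 0.0845]
tool_rot: [0.0, 0.762, 0.648, -0.0]
ft_force: [-0.8, -1.8, 5.6]
grip_width: 0.509
gripper_force: 30.0
```

drive_tool:
  rows:
    - [[0.3, 0.02, 0, 0, 0, 0, 0], [0.3, 0, 0, 0, 0, 0, 0], [0.3, 0, 0, 0, 0, 0, 0], [0.3, 0, 0, 0, 0, 0, 0], [0.3, 0.01, 0, 0, 0, 0, 0], [0.3, 0, 0, 0, 0, 0, 0], [0.3, 0, 0, 0, 0, 0, 0], [0.3, 0, 0, 0, 0, 0, 0], [0.3, 0, 0, 0, 0, 0, 0], [0.3, 0, 0, 0, 0, 0, 0]]

```text
time: 22.15
tool_pos: [0.5007, 0.1087, 0.0845]
tool_rot: [0.001, 0.762, 0.648, -0.001]
ft_force: [0.1, -4.4, 6.4]
grip_width: 0.504
gripper_force: 30.0
```

```bash
python3 -c "
from lk import *
p=lk()
cv2.imwrite('pics/f.png',cv2.resize(p['pixels'][95:175,180:260],(600,600),interpolation=2)[...,::-1])"
```

```text
t 22.15 pos [0.5007 0.1087 0.0845] F [ 0.1 -4.4  6.4] M [-0.89  0.09  0.03] grip 0.504 30.0 q7 -0.75
ytool deg -9.29 turn units 0.001436450412088508 tilt [-8.0e-04 -2.2e-03 -1.0e+00]
err tool mm [-49.7  -0.2   0.1] axes [[0.161, 0.987, -0.001], [0.987, -0.161, -0.002], [-0.002, -0.0, -1.0]]
tcp l 0.0797 dial e -0.0 l 0.0783 z [0.1072 0.1084 0.1096] 44
```

View pics/f.png

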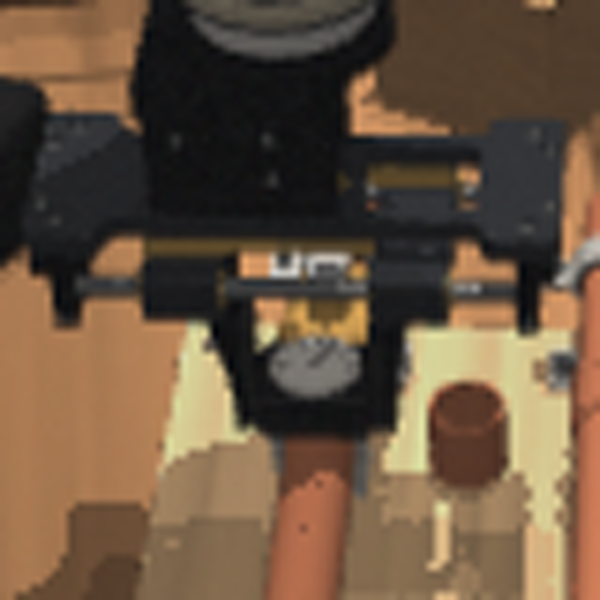

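The dial, at (315,365) in the crop, now sits right in front of the brass nut. The force is rising and the motion has stalled, so one more millimetre should confirm the stop.

drive_tool:
  rows:
    - [[0.3, 0.02, 0, 0, 0, 0, 0], [0.3, 0, 0, 0, 0, 0, 0], [0.3, 0, 0, 0, 0, 0, 0], [0.3, 0, 0, 0, 0, 0, 0], [0.3, 0, 0, 0, 0, 0, 0], [0.3, 0, 0, 0, 0, 0, 0], [0.3, 0, 0, 0, 0, 0, 0], [0.3, 0, 0, 0, 0, 0, 0], [0.3, 0, 0, 0, 0, 0, 0], [0.3, 0, 0, 0, 0, 0, 0]]

```text
time: 23.2
tool_pos: [0.5007, 0.1087, 0.0845]
tool_rot: [0.001, 0.762, 0.647, -0.002]
ft_force: [-1.8, -6.2, 8.5]
grip_width: 0.501
gripper_force: 30.0
```

Butted: position unchanged while the force rose. I'll ease the push, open, then rise.

drive_tool:
  rows:
    - [[0.3, -0.02, 0, -0.01, 0, 0, 0], [0.3, 0, 0, 0, 0, 0, 0], [0.8, 0, 0, 0, 0, 0, 0], [0.8, 0, 0, 0, 0, 0, 0], [0.8, 0, 0, 0, 0, 0, 0], [0.8, 0, 0, 0, 0, 0, 0], [0.8, 0, 0, 0, 0, 0, 0], [0.8, 0, 0, -0.1, 0, 0, 0], [0.8, 0, 0, -0.3, 0, 0, 0], [0.8, 0, 0, -0.5, 0, 0, 0]]

```text
time: 24.2
tool_pos: [0.4997, 0.1098, 0.1296]
tool_rot: [-0.001, 0.762, 0.648, -0.001]
ft_force: [-0.3, -0.5, 0.0]
grip_width: 0.8
gripper_force: 0.0
```

drive_tool:
  rows:
    - [[0.8, 0, 0, -0.6, 0, 0, 0], [0.8, 0, 0, -0.6, 0, 0, 0], [0.8, 0, 0, -0.6, 0, 0, 0], [0.8, -0.8, 0, 0, 0, 0, 0], [0.8, -0.8, 0, 0, 0, 0, 0], [0.8, -0.8, 0, 0, 0, 0, 0], [0.8, -0.8, 0, 0, 0, 0, 0], [0.8, -0.8, 0, 0, 0, 0, 0], [0.8, 0, 0, 0, 0, 0, 0], [0.8, 0, 0, 0, 0, 0, 0]]

```text
time: 25.2
tool_pos: [0.4686, -0.0879, 0.2204]
tool_rot: [0.0, 0.763, 0.647, 0.0]
ft_force: [0.5, 0.5, 0.2]
grip_width: 0.8
gripper_force: 0.0
```

Run:
```python
from h import *
ims=[]
for n,u in(("side",(220,125)),("top",(210,215))):
    p=optics.camera(n); w=cloud(p); px=p["pixels"].astype(int)
    d=w[...,:2]-[.4875,.03]; c,s=np.cos(.161),np.sin(.161)
    e=d[...,0]*c-d[...,1]*s; l=d[...,0]*s+d[...,1]*c
    k=(abs(e)<.022)&(abs(l-.078)<.019)&(px.min(2)>110)&(px.max(2)-px.min(2)<40)&(w[...,2]>.095)&(w[...,2]<.12)
    print(n,k.sum(),"e",e[k].mean().round(4),"l",l[k].mean().round(4),"z",np.percentile(w[k][:,2],[10,50,90]).round(4))
    ims.append(cv2.resize(p["pixels"][u[1]-40:u[1]+40,u[0]-40:u[0]+40],(400,400),interpolation=2))
cv2.imwrite("pics/g.png",np.hstack(ims)[...,::-1])
s=ctrl.observe(); print(s["time"],s["tool_pos"],s["ft_force"])
```

```text
side 17 e -0.0016 l 0.073 z [0.108  0.1098 0.1116]
top 138 e -0.0001 l 0.0798 z [0.107  0.1102 0.1128]
25.3 [ 0.46898632 -0.08605175  0.22035503] [ 0.00448132 -0.12781943  0.05819381]
```

View pics/g.png

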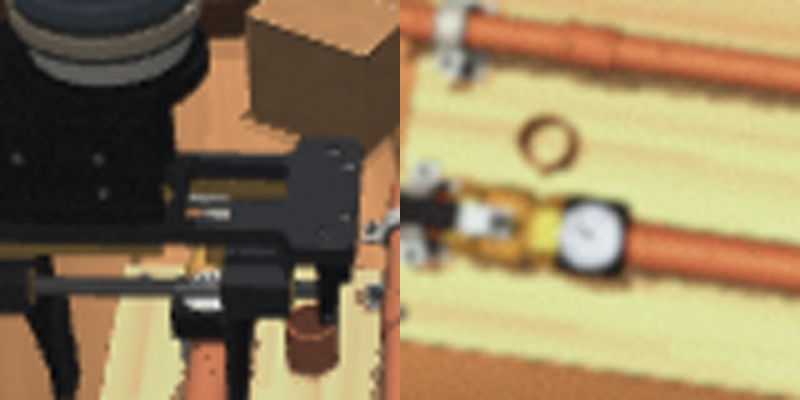

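The top crop shows the thermometer at (592,238), square on the thick pipe against the brass nut, with the dial up. The arm is clear and the height matches home plus the expected 1 mm of spring-back.

```bash
python3 -c "
from station import ctrl
print(ctrl.finish_job())"
```

```text
the job is handed in; nothing more can be done
None
```

The black dial thermometer is clipped home on the thicker pipe, dial up and snug against the valve nut, and the job was handed in at about 25 s; the highest reading I took while pressing was about 21 N.

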